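# Read the tag of a table-sign stand above the reader pad

## Robot

A 7-joint arm with a two-finger parallel gripper is mounted at the origin on the work surface. World frame = base frame: x ahead of the robot, y to its left, z up, the work surface at z = 0. Lengths are in m, angles in degrees, forces in N, time in s.
With the tool pointing down it reaches from about 0.425 to 0.875 m from the base axis. Payload 4.7 kg.
Tool frame: the origin (TCP) lies on the centre line of the jaws, within the pads' length; the fingertips stand ahead of it and the grasp point (between the pads) lies 2 mm behind it (env.tip_reach is the x of the fingertips in the tool frame, in m); x points along the fingers, z is the direction in which the jaws open and shut, and the axes are right-handed (so a half turn about x gives the same grasp; the last joint's range is limited). The gripper opens to 87 mm and grips with 3 to 60 N. Pads are 19 mm wide; open, the fingers measure 117 mm over their backs; the gripper's body (75 mm by 190 mm) begins 51 mm behind the grasp point.
Start: joints at [-71.958, 18.392, -4.016, 83.108, 1.295, 78.541, -3.26], TCP at [0.193, 0.621, 0.24] pointing down, gripper open.
Joint ranges: [-163.93, 163.93], [-17.29, 119.83], [-79.2, 71.16], [3.27, 140.29], [-89.18, 269.18], [5.43, 117.66], [-154.24, 154.24]. Speed limits (degrees/s): [147.25, 147.25, 180, 180, 180, 180, 180].

## Interface

Orientations are given as [roll, pitch, yaw] about the fixed x, y, z axes, in that order (R = Rz(yaw) Ry(pitch) Rx(roll)).
In Python, from cell import telemetry, optics, env, models gives the robot as it stands.
- The arm moves only by the shell command python3 -m pendant 'ROWS' [FORCE]. ROWS is JSON, a list of rows, each a list of 3 entries, a list of its own where there are three numbers: the finger opening in mm, from 0 to 87, then the shift along the tool's x, y, z in mm, then the turn, a rotation vector about the tool's x, y, z in rad. A call has 1 to 10 rows; each row is the pose to reach, as a shift and turn from the pose commanded when the call began, along the tool's axes at that moment; what a row does not reach only later rows make up. A row lasts 1/12 s, in which the tool goes at most 41.7 mm and 7.16 degrees, less where a joint would pass 70% of its speed; a pose out of reach is approached as far as the arm can. A call with a gripper value outside its range is refused whole. The fingers move at their own pace and stop on an object; FORCE is the grip in N (left out, the last holds). Time passes only in rows, so rows that repeat a pose let the fingers close. It gives the time, the measured TCP pose, the force and the opening at its end, in the units of the state.
- telemetry.get_obs(): the state, without advancing time (a new reading comes with each control period).
- optics.read_camera(name): name is "scene" or "top" or "wrist"; returns a dict with "image" (400x640x3 uint8, blue, green, red), "range_z" (400x640 float32, m along the optical axis (not along the pixel's ray), 0 where there is no reading), "fx", "fy", "cx", "cy" (pixels), "cam_to_world" (4x4, takes a point from camera to world coordinates). Camera axes: x right, y up, looking along -z (the intrinsics and any distortion apply to the point x, -y, -z); pixel columns grow to the right and rows downward; lengths in m; the calibration is good to about 2 mm. A picture is of the moment at which its call begins.
- env.sign_off(): hands the job in, once; it reports no verdict.
Trained networks look in the newest picture that a camera, given by its name, has taken for a name from the list of things; names that differ only in an ending like _2 or _b are one class to them, and where a whole thing is asked for, a point or a joint stands for the part that bears it (a point fixed in the world has none). Each returns a list of dicts, best first, with "confidence" (0 to 1); they miss things now and then, are a little off and sometimes report something else, mostly with a low value. They report only what shows in the picture. A call takes as long as a camera call.
- models.masks_of(camera, label): "pixels" (400x640 bool, what is visible of it) and "extent" ([left, top, right, bottom] as shares, 0 to 1, of the picture: columns of its width, rows of its height, round what is visible of it).
- models.landmark_of(camera, label): "centre" ([row, column] as shares, 0 to 1, of the picture: columns of its width, rows of its height: a listed point, or the origin of a listed thing).
The state is a dict: "time_s": time; "qpos": joint angles; "joint_velocities": joint speeds; "effort": joint torques, N m; "tool_pos": TCP position; "tool_rot": TCP orientation; "force": force on the tool from outside, world axes, zero at the start; "wrist_torque": the same for the moment, N m; "grip_width": finger opening in m.
Only numpy, scipy, OpenCV 4.12 (cv2) and the standard library are available. Lean on these libraries where they do the work, as an engineer would, in place of code of your own. Each camera call takes 0.05 s, during which the arm holds its last target.

## Task

We are checking the hired tableware in: squeeze the orange trigger of the docked tag reader all the way to its grip and let it spring back, to start a reading. Then take the dark wooden table sign with the brass foot by its upright board, lift it over the tray of glasses to the black reading pad, and keep holding it there upright, its foot about 2 cm above the pad, centred over the white outline and turned to match it (either way round), never touching the pad. Finish while still holding it still in the air, and leave all the other tableware where it stands.

Things in the scene. Friction and masses are not known exactly. Their poses are not given: they have to be found in the camera images.
- stand: the table sign to read, loose, about 0.3 kg: brass foot 64 (x) x 100 (y) x 12 (z) mm, dark wooden board upright on its middle, 12 mm thick (x), 80 wide (y), from 12 to 130 mm above the underside; both faces alike (white panel, red dot). Origin: centre of the underside, z up. Pinch the board across its thickness (x) near its top, about 105 mm above the underside
- pad: the reading pad, fixed: black slab 120 (x) x 150 (y) x 12 (z) mm, on its top a centred thin white outline 68 (x) x 104 (y) mm that the sign's foot is to match (foot's long side along the pad's y). Origin: centre of its underside. Sign and pad start one to the left and one to the right of the tray
- pad_top (a point): centre of the white outline, on the pad's top face, 12 mm above the table; axes as the pad's
- reader: pistol-shaped tag reader lying on its side, fixed in a grey dock (150 x 160 x 12 mm base, x -57 to +93). Origin: on the table under the grip; x along the grip to the blue barrel (begins x = +45 mm, top 74 mm high), y from grip to trigger. Black grip: x -62 to +48, y -14 to +14, z 35 to 65 mm. Orange trigger bar at rest: x -22 to +40, y +32 to +44, z 40 to 60 mm
- reader_squeeze (a point): where to pinch, fixed to the reader at its x -10, y 7.5, z 50 mm (axes as the reader's). Point down and close the fingers along the reader's y from fully open: one meets the back of the grip (21.5 mm to -y) as the other has brought the trigger fully in (outer face then 21.5 mm to +y; 36.5 mm at rest)
- trigger (a joint): angle of the sprung trigger, rad: 0 at rest, 0.30 fully squeezed to the grip (stop); hinged upright at its barrel end (reader x +40, y +38 mm). Its spring takes about 2 N at the pinch point to start and 8 N to squeeze fully, and brings it back when let go
- tray: silver serving tray, fixed, 208 (x) x 178 (y) mm, floor 8 mm and rim 18 mm above the table, long side roughly along the robot's x, between sign and pad, carrying four loose glasses up to 158 mm above the table. Origin: centre of its underside
- glass1: stemmed wine glass, 72 mm across, 150 mm tall, standing on the tray; leave alone. Origin: centre of its foot's underside
- glass2: second wine glass, like glass1
- glass3: glass tumbler, 70 mm across, 95 mm tall, standing on the tray; leave alone. Origin: centre of its underside
- glass4: second tumbler, like glass3
- cracker: gold paper-covered cracker lying along its x, 226 mm long, 44 mm across; leave alone. Origin: on the table under its middle
- bowl: white bowl, 110 mm across, 50 mm tall; leave alone. Origin: centre of its underside
- salt: white salt shaker, 48 mm across, 76 mm tall; leave alone. Origin: centre of its underside
- pepper: white pepper shaker, 48 mm across, 76 mm tall; leave alone. Origin: centre of its underside
- spare_sign: another table sign of the same shape, white board on a steel foot; not the one to read, leave alone. Origin: centre of its foot's underside

How it is judged:
By the outcome, as a careful person would: the job done as asked, in the order asked, and still so for the second after the job is handed in, while the arm keeps its last pose, push and grip.
It also fails if it takes over 67 s, if anything falls off the work surface, if the arm or the gripper's body presses on something with over 40 N, if the wrist force passes 120 N, or if a joint passes its speed limit or range.

## Working session

There is one attempt and no reset: what is moved stays moved. The work goes in short steps, Python scripts to look and compute and a shell command to move; the robot and the scene stay as the last step left them, time stands still between calls to the robot, and variables do not carry over. Pictures are saved under pics/ and viewed, and the job is handed in when it is done.

```bash
ls; mkdir -p pics
python3 - <<'E'
from cell import telemetry, optics, env, models
import cv2
print(telemetry.get_obs(), env.tip_reach)
for n in ["scene","top","wrist"]:
    c=optics.read_camera(n); cv2.imwrite(f"pics/{n}0.png",c["image"]); print(n,c["cam_to_world"].round(3).tolist(),c["fx"],c["fy"],c["cx"],c["cy"],[k for k in c])
    for l in ["stand","pad_top","reader_squeeze","reader","trigger","tray","glass1","glass3","cracker","bowl","salt","spare_sign"]:
        r=models.landmark_of(n,l); print(l,[(round(d["confidence"],2),[round(d["centre"][0]*400),round(d["centre"][1]*640)]) for d in r])
E
```

```text
pics
{'time_s': 0.0, 'qpos': array([-71.95518079,  18.44108496,  -4.01359018,  83.17582961,
         1.29562061,  78.53951714,  -3.25842722]), 'joint_velocities': array([ 0.02186678, -0.04063263, -0.02700018,  0.00205484, -0.05041871,
        0.0287405 ,  0.0499456 ]), 'effort': array([ 2.94457623e-04, -4.91282487e+01, -4.03881753e-01, -3.12533391e+01,
       -6.40847068e-02,  4.36048291e-02,  1.55431999e-04]), 'tool_pos': array([0.19252673, 0.620287  , 0.23843013]), 'tool_rot': array([-176.4332655 ,   89.88862148, -103.66845994]), 'force': array([-0.31508474,  0.34660374, -0.37708948]), 'wrist_torque': array([ 0.02812706, -0.00218402,  0.00750975]), 'grip_width': 0.08716623381068284} 0.017
scene [[-0.805, -0.426, 0.412, 0.914], [0.592, -0.557, 0.582, 0.548], [-0.018, 0.713, 0.701, 0.708], [0.0, 0.0, 0.0, 1.0]] 401.2010543157576 401.2010543157576 319.89116803112813 198.8121074465311 ['image', 'range_z', 'fx', 'fy', 'cx', 'cy', 'cam_to_world']
stand [(0.64, [297, 444])]
pad_top [(0.66, [134, 267])]
reader_squeeze [(0.93, [245, 270]), (0.39, [137, 328])]
reader [(0.62, [259, 265])]Traceback (most recent call last):
  File "<stdin>", line 7, in <module>
ValueError: it knows: bowl, cracker, glass, pad, pad_top, pepper, reader, reader_squeeze, salt, spare_sign, stand, tray
```

Run:
```python
from cell import telemetry, optics, env, models
import cv2
for n in ["top","wrist"]:
    c=optics.read_camera(n); cv2.imwrite(f"pics/{n}0.png",c["image"]); print(n,c["cam_to_world"].round(3).tolist(),c["fx"],c["fy"],c["cx"],c["cy"])
    for l in ["stand","pad_top","pad","reader_squeeze","reader","tray","glass","spare_sign"]:
        r=models.landmark_of(n,l); print(l,[(round(d["confidence"],2),[round(d["centre"][0]*400),round(d["centre"][1]*640)]) for d in r])
```

```text
top [[-0.027, 0.977, -0.21, 0.345], [-1.0, -0.026, 0.01, 0.035], [0.004, 0.21, 0.978, 1.024], [0.0, 0.0, 0.0, 1.0]] 413.170507146997 413.170507146997 319.04969893696324 205.9598493610999
stand [(0.77, [247, 195]), (0.73, [251, 338])]
pad_top [(0.58, [237, 467])]
pad []
reader_squeeze [(0.7, [153, 304])]
reader [(0.85, [155, 312])]
tray [(0.81, [248, 334])]
glass [(0.92, [229, 321]), (0.9, [227, 348]), (0.85, [266, 354]), (0.73, [245, 335]), (0.69, [267, 318])]
spare_sign [(0.67, [147, 227])]
wrist [[0.296, -0.926, -0.236, 0.129], [0.955, 0.287, 0.073, 0.642], [0.001, -0.247, 0.969, 0.384], [0.0, 0.0, 0.0, 1.0]] 301.09454943309896 301.09454943309896 320.1804671298491 205.00073486710352
stand []
pad_top []
pad []
reader_squeeze []
reader []
tray []
glass []
spare_sign []
```

View pics/scene0.png

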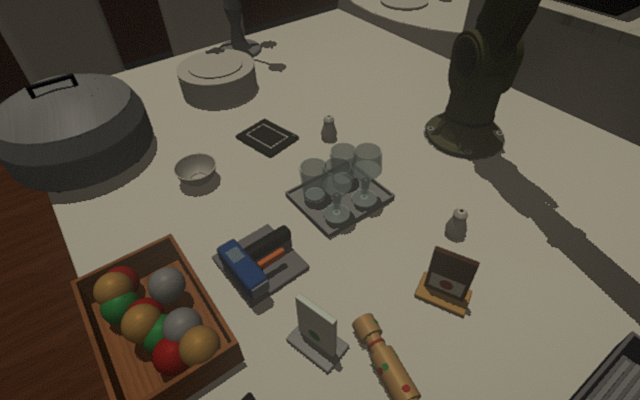

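View pics/top0.png

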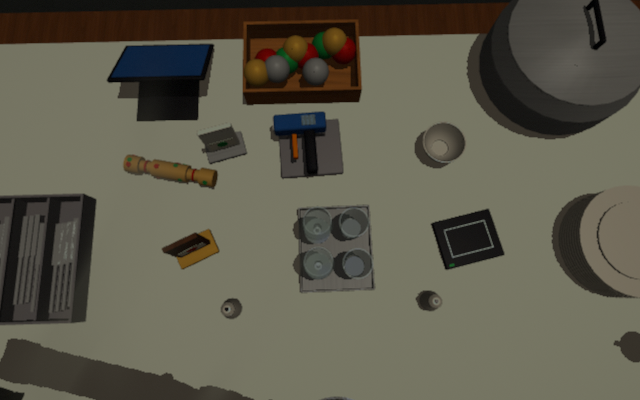

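View pics/wrist0.png

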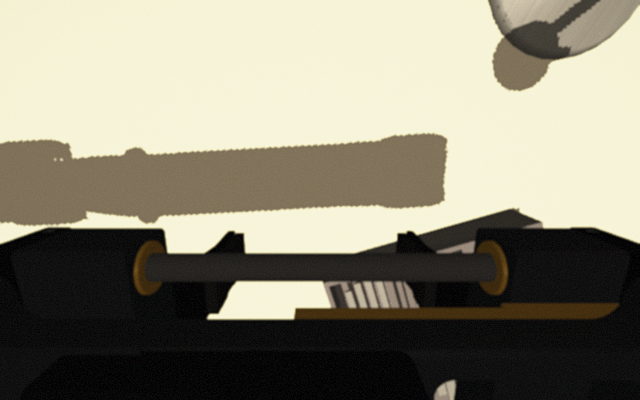

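```bash
cat > h.py <<'E'
from cell import telemetry, optics, env, models
import cv2, numpy as np
def ray(c,u,v):
    u=np.asarray(u,float);v=np.asarray(v,float)
    d=np.stack([(u-c["cx"])/c["fx"],-(v-c["cy"])/c["fy"],-np.ones_like(u)],-1)
    M=np.asarray(c["cam_to_world"]);return M[:3,3],d@M[:3,:3].T
def onz(c,u,v,z):
    o,d=ray(c,u,v); t=(z-o[2])/d[...,2]; return o+d*t[...,None]
def cloud(c):
    v,u=np.mgrid[:400,:640]; o,d=ray(c,u,v); P=o+d*np.asarray(c["range_z"])[...,None]; P[c["range_z"]==0]=np.nan; return P
def proj(c,p):
    M=np.asarray(c["cam_to_world"]); q=(np.asarray(p)-M[:3,3])@M[:3,:3]
    return np.stack([c["cx"]+c["fx"]*q[...,0]/-q[...,2],c["cy"]-c["fy"]*q[...,1]/-q[...,2]],-1)
E
python3 - <<'E'
from h import *
for n in ["top","scene"]:
    c=optics.read_camera(n);P=cloud(c);np.savez(f"{n}.npz",**{k:np.asarray(c[k]) for k in c})
    print(n,"table z",np.nanmedian(P[300:390,100:200,2]) )
    for l in ["stand","pad_top","reader","spare_sign","tray","glass"]:
        for m in models.masks_of(n,l):
            k=m["pixels"]; q=P[k]; q=q[~np.isnan(q[:,0])]
            print(n,l,round(m["confidence"],2),(np.array(m["extent"])*[640,400,640,400]).round(),k.sum(),np.percentile(q,[1,50,99],axis=0).round(3).tolist() if len(q) else None)
    for s,(x0,y0,x1,y1) in ({"stand":(150,220,230,280),"reader":(265,100,355,190),"pad":(425,200,510,275)} if n=="top" else {"stand":(400,235,490,325),"reader":(200,215,320,310),"pad":(225,110,310,165)}).items():
        im=c["image"][y0:y1,x0:x1]; cv2.imwrite(f"pics/{n}_{s}.png",cv2.resize(np.clip(im.astype(float)*1.6,0,255).astype('uint8'),None,fx=6,fy=6,interpolation=cv2.INTER_CUBIC))
E
python3 -c "
import cv2,numpy as np
for n in ['top','scene']:
    ims=[cv2.imread(f'pics/{n}_{s}.png') for s in ['stand','reader','pad']]
    ims=[cv2.resize(i,(390,int(i.shape[0]*390/i.shape[1]))) for i in ims]
    H=300*2
    C=np.zeros((600,800,3),'uint8')
    for i,(x,y) in zip(ims,[(0,0),(400,0),(0,300)]):
        i=i[:min(i.shape[0],600-y)]
        if (x,y)==(0,0): i=i[:300]
        C[y:y+i.shape[0],x:x+390]=i
    cv2.imwrite(f'pics/{n}_crops.png',C)
"
```

```text
top table z 0.00010412763220313259
top pad_top 0.85 [432. 208. 506. 268.] 2920 [[0.407, -0.418, 0.007], [0.471, -0.34, 0.012], [0.539, -0.263, 0.016]]
top reader 0.59 [272. 109. 343. 176.] 3837 [[0.643, -0.033, 0.007], [0.724, 0.047, 0.014], [0.79, 0.128, 0.076]]
top spare_sign 0.84 [196. 122. 244. 166.] 1373 [[0.688, 0.216, -0.001], [0.721, 0.261, 0.043], [0.766, 0.317, 0.132]]
top spare_sign 0.35 [126. 152. 217. 187.] 1624 [[0.623, 0.284, -0.001], [0.659, 0.394, 0.038], [0.705, 0.508, 0.047]]
top tray 0.94 [298. 204. 373. 291.] 2636 [[0.357, -0.1, 0.004], [0.449, -0.017, 0.008], [0.56, 0.074, 0.02]]
top glass 0.94 [341. 248. 375. 278.] 794 [[0.381, -0.091, 0.007], [0.417, -0.063, 0.036], [0.448, -0.024, 0.105]]
top glass 0.8 [337. 207. 367. 235.] 757 [[0.473, -0.085, 0.009], [0.515, -0.057, 0.05], [0.538, -0.021, 0.105]]
top glass 0.78 [304. 246. 333. 277.] 802 [[0.382, -0.001, 0.014], [0.417, 0.031, 0.092], [0.446, 0.062, 0.16]]
scene table z 0.06547469196809741
scene stand 0.57 [414. 246. 480. 319.] 2884 [[0.42, 0.272, 0.001], [0.473, 0.335, 0.053], [0.509, 0.382, 0.132]]
scene p
[... 320 characters left out ...]
8, 0.442, 0.046]]
scene spare_sign 0.82 [284. 294. 353. 372.] 2684 [[0.69, 0.221, 0.002], [0.734, 0.274, 0.039], [0.766, 0.314, 0.132]]
scene tray 0.61 [286. 178. 396. 238.] 2046 [[0.355, -0.099, 0.003], [0.507, 0.023, 0.01], [0.563, 0.077, 0.021]]
scene glass 0.84 [352. 143. 378. 207.] 1473 [[0.384, -0.0, 0.011], [0.421, 0.038, 0.123], [0.449, 0.065, 0.16]]
scene glass 0.73 [323. 154. 353. 224.] 1547 [[0.471, -0.001, 0.01], [0.506, 0.038, 0.123], [0.536, 0.065, 0.16]]
scene glass 0.61 [326. 142. 352. 163.] 358 [[0.381, -0.091, 0.06], [0.398, -0.078, 0.091], [0.474, 0.026, 0.16]]
scene glass 0.6 [301. 160. 327. 203.] 959 [[0.474, -0.086, 0.01], [0.517, -0.045, 0.074], [0.539, -0.019, 0.106]]
```

View pics/top_crops.png

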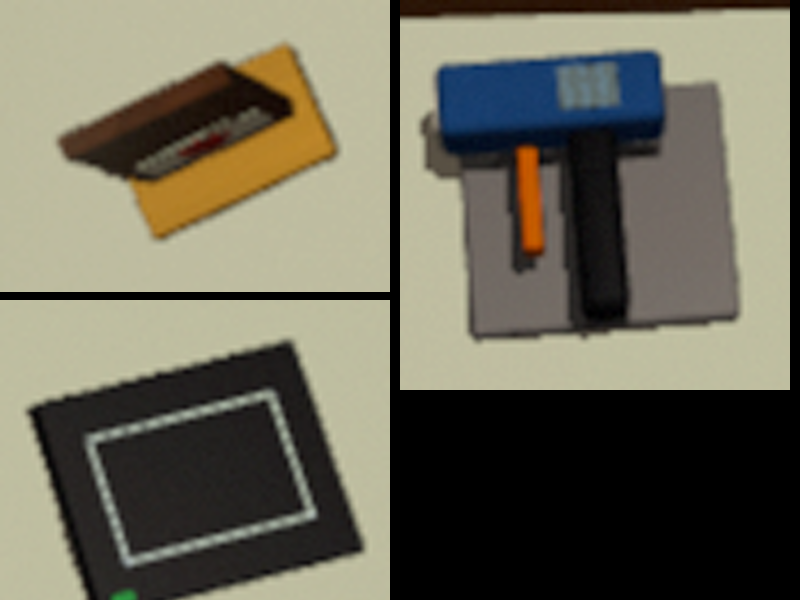

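View pics/scene_crops.png

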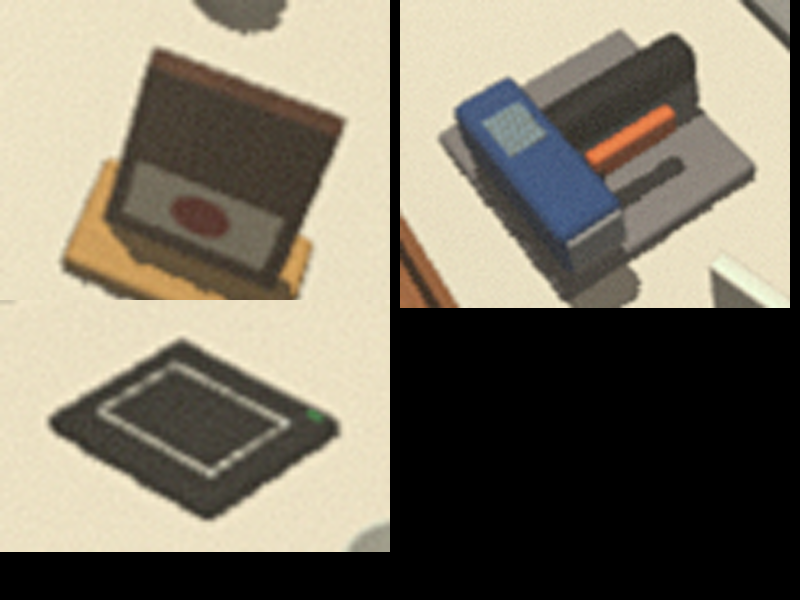

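Run:
```python
from h import *
def rect(q,name):
    q=np.asarray(q,np.float32)*1000
    (cx,cy),(w,h),a=cv2.minAreaRect(q[:,:2].copy())
    if w<h: w,h,a=h,w,a+90
    a=(a+90)%180-90
    print(name,len(q),"c",round(cx,1),round(cy,1),"L",round(w,1),"W",round(h,1),"angL",round(a,1))
for n in ["top","scene"]:
    c=np.load(f"{n}.npz");P=cloud(c);I=c["image"];hsv=cv2.cvtColor(I,cv2.COLOR_BGR2HSV);H,S,V=[hsv[...,i].astype(int) for i in range(3)]
    def box(x0,x1,y0,y1): return (P[...,0]>x0)&(P[...,0]<x1)&(P[...,1]>y0)&(P[...,1]<y1)
    z=P[...,2]
    print(n)
    v,u=np.mgrid[:400,:640]
    # pad via projection on z=12
    Q=onz(c,u,v,.012)
    def qbox(Q,x0,x1,y0,y1): return (Q[...,0]>x0)&(Q[...,0]<x1)&(Q[...,1]>y0)&(Q[...,1]<y1)
    m=qbox(Q,.40,.55,-.43,-.25)&(V<90)&(z<.03)
    rect(Q[m],"pad dark@12")
    full=cv2.morphologyEx(m.astype('uint8'),cv2.MORPH_ERODE,np.ones((3,3)))
    rr=cv2.minAreaRect(np.argwhere(m)[:,::-1].astype(np.float32))
    hull=cv2.convexHull(np.argwhere(m)[:,::-1].astype(np.int32))
    ins=np.zeros((400,640),'uint8');cv2.fillConvexPoly(ins,hull,1);ins=cv2.erode(ins,np.ones((7,7)))
    w=(ins>0)&(V>95)&(S<60); rect(Q[w],"outline@12")
    m=box(.38,.55,.25,.42)
    Q12=onz(c,u,v,.012)
    org=(H>8)&(H<28)&(S>110)&(V>90)
    mm=qbox(Q12,.38,.56,.22,.42)&org; rect(Q12[mm],"foot@12")
    rect(P[m&(z>.1)],"board pts z>.1"); rect(P[m&(z>.124)],"board top")
    rect(P[box(.6,.85,-.1,.16)&(H>95)&(H<125)&(S>100)&(z>.068)],"barrel top")
    g=box(.6,.85,-.1,.16)&(z>.058)&~((H>95)&(H<125)&(S>100)); rect(P[g],"grip top")
    o=box(.6,.85,-.1,.16)&(S>150)&((H<14))&(z>.03); rect(P[o],"trigger")
    if n=="top":
        o=box(.6,.85,-.1,.16)&(S>150)&((H<14))&(z>.055); rect(P[o],"trigger top")
    d=qbox(Q12,.6,.85,-.1,.16)&(abs(z-.012)<.004); rect(P[d],"dock")
    for l in ["pad_top","reader_squeeze"]:
        for r in models.landmark_of(n,l):
            zz={"pad_top":.012,"reader_squeeze":.05}[l]; print(l,r["confidence"],onz(c,r["centre"][1]*640,r["centre"][0]*400,zz).round(4))
```

```text
top
pad dark@12 2884 c 471.9 -337.6 L 154.3 W 120.8 angL -77.5
outline@12 57 c 472.4 -340.6 L 106.4 W 70.7 angL -77.4
foot@12 490 c 465.0 332.2 L 97.0 W 61.0 angL -65.2
board pts z>.1 327 c 465.8 330.8 L 79.7 W 13.3 angL -64.3
board top 218 c 465.9 330.9 L 79.7 W 13.0 angL -64.3
barrel top 643 c 765.3 68.6 L 126.6 W 41.6 angL -86.9
grip top 823 c 745.1 34.9 L 247.6 W 209.7 angL 90.0
trigger 224 c 763.5 36.3 L 240.6 W 173.0 angL -90.0
trigger top 106 c 763.5 34.4 L 235.5 W 172.9 angL 89.9
dock 2068 c 746.3 39.7 L 236.3 W 210.0 angL -90.0
pad_top 0.78 [ 0.4716 -0.3447  0.012 ]
pad_top 0.29 [0.7045 0.0623 0.012 ]
reader_squeeze 0.6 [0.3223 0.2331 0.05  ]
reader_squeeze 0.56 [0.6862 0.0555 0.05  ]
reader_squeeze 0.51 [0.6426 0.3837 0.05  ]
scene
pad dark@12 1276 c 474.5 -335.3 L 158.8 W 125.8 angL -77.5
outline@12 48 c 469.7 -344.2 L 107.9 W 71.1 angL -77.5
foot@12 475 c 466.6 332.1 L 97.8 W 61.4 angL -65.5
board pts z>.1 734 c 466.9 331.2 L 79.7 W 14.1 angL -65.0
board top 337 c 466.7 331.1 L 79.6 W 14.0 angL -65.4
barrel top 746 c 767.7 70.1 L 122.4 W 39.5 angL -86.3
grip top 1366 c 745.9 34.5 L 241.3 W 208.1 angL -90.0
trigger 149 c 709.2 81.3 L 59.3 W 11.8 angL 1.8
dock 1779 c 719.2 43.3 L 162.3 W 151.5 angL -86.7
pad_top 0.89 [ 0.4615 -0.351   0.012 ]
reader_squeeze 0.86 [0.695  0.0529 0.05  ]
reader_squeeze 0.65 [0.7191 0.0741 0.05  ]
reader_squeeze 0.26 [5.283e-01 3.000e-04 5.000e-02]
reader_squeeze 0.21 [ 0.3653 -0.184   0.05  ]
```

Run:
```python
from h import *
def rect(q,name):
    q=np.asarray(q,np.float32)*1000
    (cx,cy),(w,h),a=cv2.minAreaRect(q[:,:2].copy())
    if w<h: w,h,a=h,w,a+90
    a=(a+90)%180-90
    print(name,len(q),"c",round(cx,1),round(cy,1),"L",round(w,1),"W",round(h,1),"angL",round(a,1))
def big(m,op=0):
    m=m.astype('uint8')
    n,l,s,_=cv2.connectedComponentsWithStats(m,connectivity=8); return l==1+np.argmax(s[1:,4])
for n in ["top","scene"]:
    c=np.load(f"{n}.npz");P=cloud(c);I=c["image"];hsv=cv2.cvtColor(I,cv2.COLOR_BGR2HSV);H,S,V=[hsv[...,i].astype(int) for i in range(3)]
    def box(x0,x1,y0,y1): return (P[...,0]>x0)&(P[...,0]<x1)&(P[...,1]>y0)&(P[...,1]<y1)
    z=P[...,2];print(n)
    g=big(box(.6,.74,-.1,.16)&(z>.055)&(V<80)&~((H>95)&(H<125)&(S>100))); rect(P[g],"grip z>55")
    q=P[g&(z>.058)]; 
    # centreline of grip top
    q=P[g&(P[...,0]<.73)]; xs=np.arange(.66,.73,.006); cl=[(x,q[abs(q[:,0]-x)<.004][:,1]) for x in xs]
    print([(round(x*1000),(y.min()*1000).round(1),(y.max()*1000).round(1)) for x,y in cl if len(y)])
    print("grip minx",np.percentile(q[:,0],[0,2]).round(4), "z",np.percentile(P[g][:,2],[50,98]))
    o=big(box(.6,.745,0.05,.16)&(S>130)&((H<16))&(z>.03)); rect(P[o],"trigger"); rect(P[o&(z>.055)],"trigger top")
    d=big(box(.6,.745,-.1,.16)&(z>.005)&(z<.0145)); rect(P[d],"dock");
    # pad lines via plane
    v,u=np.mgrid[:400,:640]
    img=I.astype(np.float32).mean(-1)
    # rectify pad @12
    s=.0005; X=np.arange(.38,.56,s);Y=np.arange(-.44,-.24,s); gx,gy=np.meshgrid(X,Y,indexing='ij')
    uv=proj(c,np.stack([gx,gy,np.full_like(gx,.012)],-1)).astype(np.float32)
    R=cv2.remap(img,uv[...,0],uv[...,1],cv2.INTER_CUBIC)
    # fit outline template
    from scipy.optimize import minimize
    def line(c0,t):
        ts=np.linspace(-1,1,200);a=np.concatenate([np.stack([np.full(200,.033),ts*.051],-1),np.stack([np.full(200,-.033),ts*.051],-1),np.stack([ts*.033,np.full(200,.051)],-1),np.stack([ts*.033,np.full(200,-.051)],-1)])
        r=np.array([[np.cos(t),-np.sin(t)],[np.sin(t),np.cos(t)]]); return a@r.T+c0
    Rb=cv2.GaussianBlur(R,(0,0),3)
    def f(p):
        w=line(p[:2]/1000,np.radians(p[2])); return -cv2.remap(Rb,((w[:,1]+.44)/s).astype(np.float32)[None],((w[:,0]-.38)/s).astype(np.float32)[None],cv2.INTER_LINEAR).mean()
    best=min((minimize(f,[471+i,-341+j,12.5],method='Nelder-Mead',options=dict(initial_simplex=[[471+i,-341+j,12.5],[474+i,-341+j,12.5],[471+i,-338+j,12.5],[471+i,-341+j,14.5]])) for i in(-3,0,3) for j in (-3,0,3)),key=lambda r:r.fun)
    print("outline fit",best.x.round(2),best.fun)
```

```text
top
grip z>55 444 c 690.4 41.7 L 100.2 W 27.9 angL 3.0
[(660, np.float64(27.5), np.float64(52.1)), (666, np.float64(27.4), np.float64(54.4)), (672, np.float64(27.2), np.float64(54.4)), (678, np.float64(27.1), np.float64(54.2)), (684, np.float64(29.4), np.float64(54.0)), (690, np.float64(29.2), np.float64(53.8)), (696, np.float64(29.1), np.float64(56.2)), (702, np.float64(28.9), np.float64(56.2)), (708, np.float64(28.8), np.float64(56.0)), (714, np.float64(28.8), np.float64(56.0)), (720, np.float64(31.0), np.float64(55.7)), (726, np.float64(30.8), np.float64(55.7))]
grip minx [0.6402 0.642 ] z [0.06369526 0.06720402]
trigger 114 c 710.3 81.1 L 66.9 W 11.1 angL 3.3
trigger top 105 c 707.6 80.9 L 61.5 W 11.1 angL 3.3
dock 852 c 696.4 -5.7 L 99.4 W 65.6 angL 2.0
outline fit [ 472.14 -340.49   12.7 ] -77.58243560791016
scene
grip z>55 547 c 690.9 42.6 L 97.7 W 28.5 angL 1.8
[(660, np.float64(32.5), np.float64(55.0)), (666, np.float64(31.3), np.float64(54.4)), (672, np.float64(28.6), np.float64(54.2)), (678, np.float64(28.7), np.float64(55.5)), (684, np.float64(29.1), np.float64(55.5)), (690, np.float64(28.3), np.float64(56.8)), (696, np.float64(28.3), np.float64(56.2)), (702, np.float64(29.6), np.float64(56.1)), (708, np.float64(29.6), np.float64(57.4)), (714, np.float64(30.6), np.float64(57.5)), (720, np.float64(31.1), np.float64(57.0)), (726, np.float64(30.8), np.float64(58.0))]
grip minx [0.6419 0.6454] z [0.06496725 0.06786452]
trigger 217 c 709.4 81.9 L 59.7 W 12.7 angL 1.3
trigger top 165 c 709.4 81.4 L 59.7 W 11.9 angL 1.7
dock 974 c 693.9 88.0 L 106.8 W 69.8 angL 4.0
outline fit [ 470.24 -343.69   12.71] -83.50114440917969
```

```bash
cat > go.py <<'E'
import sys
from h import *
from scipy.spatial.transform import Rotation as Rot
def plan(x,y,z,jaw,verbose=True):
    """target TCP mm, jaw dir angle deg (mod 180), tool down"""
    o=telemetry.get_obs(); R=Rot.from_euler('xyz',o["tool_rot"],degrees=True).as_matrix(); p=o["tool_pos"]*1000
    best=None
    for a in (jaw,jaw+180):
        a=np.radians(a); zt=np.array([np.cos(a),np.sin(a),0]); xt=np.array([0,0,-1.]); T=np.stack([xt,np.cross(zt,xt),zt],1)
        rv=Rot.from_matrix(R.T@T).as_rotvec(); print("jaw",round(np.degrees(a)),"shift",(R.T@(np.array([x,y,z])-p)).round(1),"rotvec",rv.round(4),"deg",round(np.degrees(np.linalg.norm(rv)),1))
    print("now",p.round(1),"jaw",np.degrees(np.arctan2(R[1,2],R[0,2])).round(2),"toolz",R[:,2].round(3),"toolx",R[:,0].round(4),"q",o["qpos"].round(1),"F",o["force"].round(1),"w",round(o["grip_width"]*1000,1),"t",round(o["time_s"],2))
if __name__=="__main__": plan(*map(float,sys.argv[1:]))
E
python3 go.py 692 50 240 93
```

```text
jaw 93 shift [-4.000e-01 -6.461e+02 -3.973e+02] rotvec [-3.531e-01  1.000e-04  1.000e-04] deg 20.2
jaw 273 shift [-4.000e-01 -6.461e+02 -3.973e+02] rotvec [ 2.7885e+00  1.0000e-04 -1.0000e-04] deg 159.8
now [192.6 620.8 239.6] jaw 72.77 toolz [0.296 0.955 0.   ] toolx [ 1.e-04  1.e-04 -1.e+00] q [-72.   18.4  -4.   83.1   1.3  78.5  -3.3] F [ 0.5 -0.5 -0.3] w 87.2 t 2.05
```

```bash
python3 -m pendant '[[87,[0,-646,-397],[-0.353,0,0]],[87,[0,-646,-397],[-0.353,0,0]],[87,[0,-646,-397],[-0.353,0,0]],[87,[0,-646,-397],[-0.353,0,0]],[87,[0,-646,-397],[-0.353,0,0]],[87,[0,-646,-397],[-0.353,0,0]],[87,[0,-646,-397],[-0.353,0,0]],[87,[0,-646,-397],[-0.353,0,0]],[87,[0,-646,-397],[-0.353,0,0]],[87,[0,-646,-397],[-0.353,0,0]]]' 25; python3 go.py 692 50 180 93
```

```text
time_s: 2.88
tool_pos: [0.4677, 0.3061, 0.24]
tool_rot: [-45.2, 89.9, 47.8]
force: [0.6, -0.6, -0.2]
grip_width: 0.0869
jaw 93 shift [  60.  -210.6 -267.5] rotvec [-0.      0.0007  0.0007] deg 0.1
jaw 273 shift [  60.  -210.6 -267.5] rotvec [ 3.1416e+00  1.1000e-03 -1.1000e-03] deg 180.0
now [467.7 306.1 240. ] jaw 93.0 toolz [-0.052  0.999  0.001] toolx [ 7.e-04  8.e-04 -1.e+00] q [-44.    7.1   8.9  96.7  -1.1  76.2  58. ] F [ 0.6 -0.6 -0.2] w 86.9 t 2.88
```

```bash
python3 -m pendant '[[87,[10,-210,-267],[0,0,0]],[87,[10,-210,-267],[0,0,0]],[87,[10,-210,-267],[0,0,0]],[87,[10,-210,-267],[0,0,0]],[87,[10,-210,-267],[0,0,0]],[87,[10,-210,-267],[0,0,0]],[87,[10,-210,-267],[0,0,0]],[87,[10,-210,-267],[0,0,0]],[87,[60,-210,-267],[0,0,0]],[87,[60,-210,-267],[0,0,0]]]'; python3 go.py 692 50 110 93
python3 - <<'E'
from h import *
c=optics.read_camera("wrist");cv2.imwrite("pics/w1.png",c["image"]);np.savez("w1.npz",**{k:np.asarray(c[k]) for k in c})
E
```

```text
time_s: 3.72
tool_pos: [0.6898, 0.0469, 0.1746]
tool_rot: [121.4, 89.7, -146.0]
force: [-2.2, 0.1, -1.9]
grip_width: 0.0869
jaw 93 shift [64.6 -2.7  3.2] rotvec [-0.0065 -0.0031 -0.0052] deg 0.5
jaw 273 shift [64.6 -2.7  3.2] rotvec [ 3.1351 -0.0081  0.0049] deg 179.6
now [689.8  46.9 174.6] jaw 92.63 toolz [-0.046  0.999 -0.003] toolx [-0.005  -0.0034 -1.    ] q [-20.7  26.2  19.9  81.7  -8.8  73.9  92.5] F [-2.2  0.1 -1.9] w 86.9 t 3.72
```

View pics/w1.png

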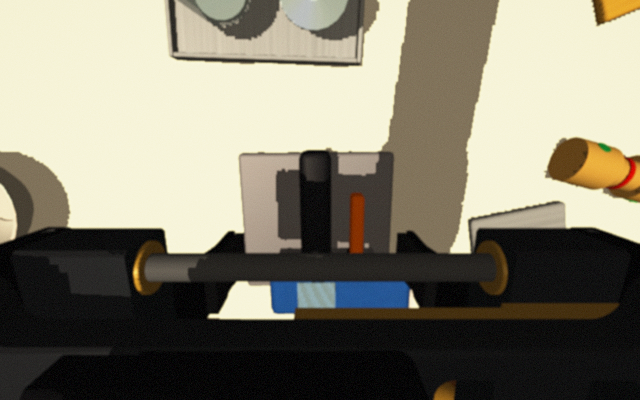

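```bash
python3 - <<'E'
from h import *
c=optics.read_camera("wrist")
P=cloud(c);z=P[...,2];I=c["image"];hsv=cv2.cvtColor(I,cv2.COLOR_BGR2HSV);H,S,V=[hsv[...,i].astype(int) for i in range(3)]
W=np.zeros_like(z,bool);W[150:250,290:375]=1
for nme,m in {"grip":W&(z>.055)&(z<.07)&(V<80)&(S<150),"trig":W&(z>.055)&(z<.066)&(S>150)&(H<20)}.items():
    q=P[m]; 
    for x in np.arange(.645,.715,.01):
        y=q[abs(q[:,0]-x)<.004,1]
        if len(y)>3: print(nme,x.round(3),(y.min()*1000).round(1),(y.max()*1000).round(1))
    print(nme,"minx",q[:,0].min().round(4), np.median(q[:,2]))
E
python3 go.py 692 50 48 93
```

```text
grip 0.645 28.8 55.4
grip 0.655 28.8 55.8
grip 0.665 29.1 56.4
grip 0.675 29.3 57.0
grip 0.685 30.6 57.5
grip 0.695 30.9 58.0
grip 0.705 31.1 58.6
grip minx 0.6408 0.06363408651713448
trig 0.675 31.6 82.9
trig 0.685 51.1 87.1
trig 0.695 33.0 88.0
trig 0.705 53.8 88.7
trig minx 0.6625 0.05900719256807063
jaw 93 shift [128.2  -4.4  -2.2] rotvec [-0.0008  0.     -0.0065] deg 0.4
jaw 273 shift [128.2  -4.4  -2.2] rotvec [ 3.1408e+00 -1.0200e-02 -1.0000e-04] deg 180.0
now [688.4  52.  176.2] jaw 92.96 toolz [-0.052  0.999  0.   ] toolx [-6.5e-03 -3.0e-04 -1.0e+00] q [-20.9  26.   19.7  81.7  -8.9  74.1  92.4] F [0.3 0.5 1.4] w 86.9 t 3.82
```

```bash
python3 -m pendant '[[87,[25,0,0],[0,0,0]],[87,[50,0,0],[0,0,0]],[87,[70,0,0],[0,0,0]],[87,[75,0,0],[0,0,0]],[87,[75,0,0],[0,0,0]],[87,[75,0,0],[0,0,0]],[87,[75,0,0],[0,0,0]]]'; python3 go.py 692 50.5 48 93
```

```text
time_s: 4.4
tool_pos: [0.6917, 0.0529, 0.1074]
tool_rot: [-80.6, 89.8, 12.5]
force: [0.1, -0.3, 1.0]
grip_width: 0.087
jaw 93 shift [59.4  0.1 -2.4] rotvec [0.0007 0.0007 0.004 ] deg 0.2
jaw 273 shift [59.4  0.1 -2.4] rotvec [-3.1408e+00 -6.3000e-03  1.0000e-03] deg 180.0
now [691.7  52.9 107.4] jaw 93.04 toolz [-0.053  0.999  0.001] toolx [ 4.e-03  9.e-04 -1.e+00] q [-20.6  29.   19.1  85.8 -10.   66.7  93.3] F [ 0.1 -0.3  1. ] w 87.0 t 4.4
```

```bash
python3 -m pendant '[[87,[0,0,-1],[0,0,0]],[87,[0,0,-1],[0,0,0]],[87,[0,0,-1],[0,0,0]],[87,[0,0,-1],[0,0,0]]]'; python3 go.py 692 50.5 48 93
```

```text
time_s: 4.73
tool_pos: [0.6906, 0.051, 0.1052]
tool_rot: [-78.5, 90.0, 14.5]
force: [0.7, 0.1, -0.6]
grip_width: 0.0873
jaw 93 shift [57.2 -1.4 -0.6] rotvec [-0.0003  0.0002  0.0008] deg 0.1
jaw 273 shift [57.2 -1.4 -0.6] rotvec [ 3.1413e+00  1.3000e-03 -3.0000e-04] deg 180.0
now [690.6  51.  105.2] jaw 92.98 toolz [-0.052  0.999  0.   ] toolx [ 8.e-04  2.e-04 -1.e+00] q [-20.4  29.1  19.1  85.9 -10.   66.6  93.4] F [ 0.7  0.1 -0.6] w 87.3 t 4.73
```

```bash
python3 -m pendant '[[87,[15,-1,0],[0,0,0]],[87,[30,-1,0],[0,0,0]],[87,[42,-1,0],[0,0,0]],[87,[52,-1,0],[0,0,0]],[87,[57,-1,0],[0,0,0]],[87,[57,-1,0],[0,0,0]],[87,[57,-1,0],[0,0,0]],[87,[57,-1,0],[0,0,0]]]'; python3 go.py 692 50.5 48 93
```

```text
time_s: 5.4
tool_pos: [0.692, 0.0511, 0.0483]
tool_rot: [-86.5, 89.9, 6.5]
force: [-0.5, -0.3, -0.5]
grip_width: 0.0871
jaw 93 shift [ 0.3 -0.  -0.6] rotvec [-0.0002  0.0001  0.0013] deg 0.1
jaw 273 shift [ 0.3 -0.  -0.6] rotvec [ 3.1414e+00  2.1000e-03 -1.0000e-04] deg 180.0
now [692.   51.1  48.3] jaw 92.99 toolz [-0.052  0.999  0.   ] toolx [ 1.3e-03  2.0e-04 -1.0e+00] q [-19.9  32.4  18.3  88.1 -11.1  61.2  94.1] F [-0.5 -0.3 -0.5] w 87.1 t 5.4
```

```bash
python3 -m pendant '[[70,[0,0,0],[0,0,0]],[60,[0,0,0],[0,0,0]],[52,[0,0,0],[0,0,0]],[46,[0,0,0],[0,0,0]],[40,[0,0,0],[0,0,0]],[36,[0,0,0],[0,0,0]],[36,[0,0,0],[0,0,0]],[36,[0,0,0],[0,0,0]]]' 20; python3 go.py 692 50.5 48 93
```

```text
time_s: 6.07
tool_pos: [0.6914, 0.0503, 0.0477]
tool_rot: [-168.4, 89.9, -75.5]
force: [-1.1, 1.3, 2.0]
grip_width: 0.0443
jaw 93 shift [-0.3 -0.6  0.1] rotvec [-0.0004 -0.0011  0.0002] deg 0.1
jaw 273 shift [-0.3 -0.6  0.1] rotvec [3.1412e+00 4.0000e-04 1.7000e-03] deg 180.0
now [691.4  50.3  47.7] jaw 92.98 toolz [-0.052  0.999 -0.001] toolx [ 3.0e-04 -1.1e-03 -1.0e+00] q [-19.9  32.4  18.4  88.2 -11.   61.2  94.1] F [-1.1  1.3  2. ] w 44.3 t 6.07
```

```bash
python3 -m pendant '[[30,[0,0,0],[0,0,0]],[30,[0,0,0],[0,0,0]],[30,[0,0,0],[0,0,0]],[30,[0,0,0],[0,0,0]],[30,[0,0,0],[0,0,0]],[30,[0,0,0],[0,0,0]]]' 40; python3 go.py 692 50.5 48 93
python3 - <<'E'
from h import *
c=optics.read_camera("wrist");cv2.imwrite("pics/w2.png",c["image"][150:350,180:480])
E
```

```text
time_s: 6.57
tool_pos: [0.6915, 0.05, 0.0477]
tool_rot: [-167.9, 89.9, -75.0]
force: [-1.2, -2.4, 2.5]
grip_width: 0.0435
jaw 93 shift [-0.3 -0.6  0.4] rotvec [-0.0008 -0.0011  0.0002] deg 0.1
jaw 273 shift [-0.3 -0.6  0.4] rotvec [3.1408e+00 4.0000e-04 1.8000e-03] deg 180.0
now [691.5  50.   47.7] jaw 92.95 toolz [-0.051  0.999 -0.001] toolx [ 3.0e-04 -1.1e-03 -1.0e+00] q [-19.9  32.4  18.4  88.2 -11.   61.2  94.1] F [-1.2 -2.4  2.5] w 43.5 t 6.57
```

View pics/w2.png

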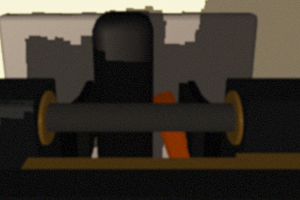

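```bash
for i in 1 2 3; do python3 -m pendant '[[30,[0,0,0],[0,0,0]]]' | grep -E "width|force|pos"; done
python3 - <<'E'
from h import *
for n in ["top","scene"]:
    c=optics.read_camera(n);b=(265,100,355,190) if n=="top" else (200,215,320,310)
    cv2.imwrite(f"pics/sq_{n}.png",cv2.resize(c["image"][b[1]:b[3],b[0]:b[2]],None,fx=6,fy=6))
E
```

```text
tool_pos: [0.6915, 0.0501, 0.0477]
force: [-0.8, -3.5, 2.4]
grip_width: 0.0436
tool_pos: [0.6915, 0.05, 0.0477]
force: [0.3, -4.3, 2.5]
grip_width: 0.0435
tool_pos: [0.6915, 0.05, 0.0477]
force: [0.6, -4.1, 2.5]
grip_width: 0.0437
```

View pics/sq_scene.png

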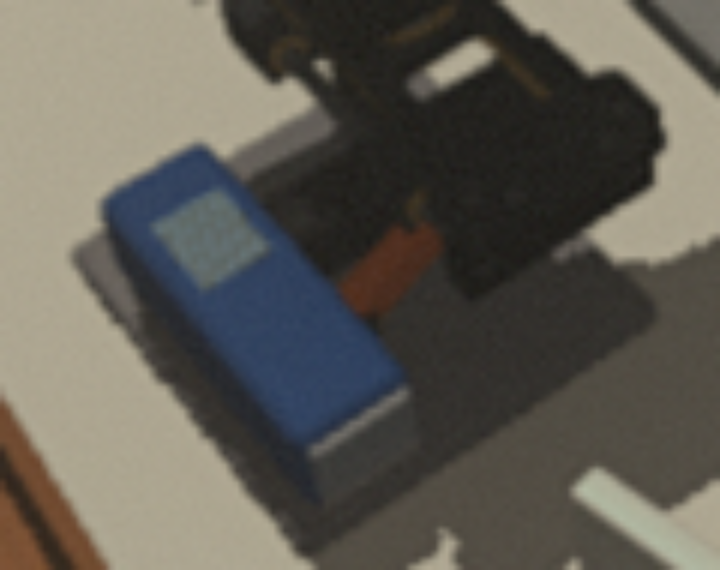

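```bash
python3 -m pendant '[[50,[0,0,0],[0,0,0]],[60,[0,0,0],[0,0,0]],[75,[0,0,0],[0,0,0]],[87,[0,0,0],[0,0,0]],[87,[0,0,0],[0,0,0]],[87,[0,0,0],[0,0,0]],[87,[0,0,0],[0,0,0]],[87,[-20,0,0],[0,0,0]],[87,[-50,0,0],[0,0,0]],[87,[-90,0,0],[0,0,0]]]'; python3 go.py 466.5 331 230 25
python3 - <<'E'
from h import *
c=optics.read_camera("wrist");cv2.imwrite("pics/w3.png",c["image"][100:350,180:480])
E
```

```text
time_s: 7.8
tool_pos: [0.6889, 0.0504, 0.1348]
tool_rot: [100.2, 89.6, -166.8]
force: [0.5, -1.0, 0.3]
grip_width: 0.0868
jaw 25 shift [-94.1 208.4 291.6] rotvec [ 1.1858 -0.0052 -0.0053] deg 67.9
jaw 205 shift [-94.1 208.4 291.6] rotvec [-1.9558  0.0059 -0.0058] deg 112.1
now [688.9  50.4 134.8] jaw 92.94 toolz [-0.051  0.999 -0.001] toolx [-0.0068 -0.0016 -1.    ] q [-20.6  27.8  19.5  84.2  -9.4  70.   93. ] F [ 0.5 -1.   0.3] w 86.8 t 7.8
```

View pics/w3.png

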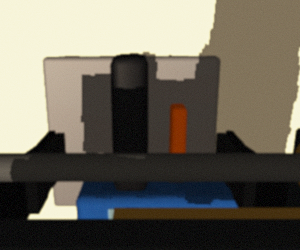

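```bash
python3 -m pendant '[[87,[-40,0,0],[0.1,0,0]],[87,[-80,10,15],[0.2,0,0]],[87,[-95,208,292],[1.186,0,0]],[87,[-95,208,292],[1.186,0,0]],[87,[-95,208,292],[1.186,0,0]],[87,[-95,208,292],[1.186,0,0]],[87,[-95,208,292],[1.186,0,0]],[87,[-95,208,292],[1.186,0,0]],[87,[-95,208,292],[1.186,0,0]],[87,[-95,208,292],[1.186,0,0]]]'; python3 go.py 466.5 331 230 25
```

```text
time_s: 8.68
tool_pos: [0.4865, 0.3091, 0.2312]
tool_rot: [-2.1, 90.0, 25.6]
force: [-0.2, 0.8, 0.8]
grip_width: 0.0869
jaw 25 shift [ 1.2 28.7 -7.6] rotvec [0.0465 0.0008 0.    ] deg 2.7
jaw 205 shift [ 1.2 28.7 -7.6] rotvec [-3.0951e+00 -0.0000e+00  1.3000e-03] deg 177.3
now [486.5 309.1 231.2] jaw 27.66 toolz [0.886 0.464 0.001] toolx [ 7.e-04  4.e-04 -1.e+00] q [-53.    9.7  20.2  95.4  -3.4  75.5  -4.5] F [-0.2  0.8  0.8] w 86.9 t 8.68
```

```bash
python3 -m pendant '[[87,[1,28,-7],[0.045,0,0]],[87,[1,28,-7],[0.045,0,0]],[87,[1,28,-7],[0.045,0,0]],[87,[1,28,-7],[0.045,0,0]],[87,[1,28,-7],[0.045,0,0]],[87,[1,28,-7],[0.045,0,0]]]'; python3 go.py 466.5 331 200 25
python3 - <<'E'
from h import *
def rect(q,name):
    q=np.asarray(q,np.float32)*1000
    (cx,cy),(w,h),a=cv2.minAreaRect(q[:,:2].copy())
    if w<h: w,h,a=h,w,a+90
    print(name,len(q),"c",round(cx,1),round(cy,1),"L",round(w,1),"W",round(h,1),"angL",round((a+90)%180-90,1))
c=optics.read_camera("wrist");cv2.imwrite("pics/w4.png",c["image"]);P=cloud(c);z=P[...,2]
b=(abs(P[...,0]-.466)<.07)&(abs(P[...,1]-.331)<.07)
for lo in (.1,.12):
    m=b&(z>lo)&(z<.136); 
    if m.sum()>5: rect(P[m],f"board>{lo}")
E
```

```text
time_s: 9.18
tool_pos: [0.4695, 0.3281, 0.2301]
tool_rot: [-57.4, 90.0, -32.1]
force: [0.4, -0.5, -0.2]
grip_width: 0.0869
jaw 25 shift [30.1  4.  -1.5] rotvec [0.0048 0.0003 0.0005] deg 0.3
jaw 205 shift [30.1  4.  -1.5] rotvec [-3.1368e+00 -8.0000e-04  5.0000e-04] deg 179.7
now [469.5 328.1 230.1] jaw 25.28 toolz [0.904 0.427 0.   ] toolx [ 5.e-04 -3.e-04 -1.e+00] q [-54.8   9.3  19.3  95.9  -3.1  75.3  -9.7] F [ 0.4 -0.5 -0.2] w 86.9 t 9.18
board>0.1 1339 c 466.8 333.9 L 79.3 W 11.7 angL -65.1
board>0.12 1313 c 466.8 333.8 L 79.2 W 11.7 angL -65.1
```

View pics/w4.png

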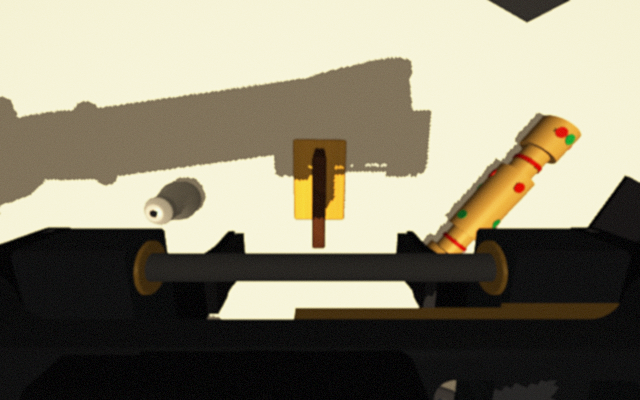

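```bash
python3 -m pendant '[[87,[20,5,-1],[0.005,0,0]],[87,[45,5,-1],[0.005,0,0]],[87,[70,5,-1],[0.005,0,0]],[87,[95,5,-1],[0.005,0,0]],[87,[112,5,-1],[0.005,0,0]],[87,[122,5,-1],[0.005,0,0]],[87,[127,5,-1],[0.005,0,0]],[87,[127,5,-1],[0.005,0,0]],[87,[127,5,-1],[0.005,0,0]]]'; python3 go.py 466.7 332 103 25
```

```text
time_s: 9.98
tool_pos: [0.4659, 0.334, 0.104]
tool_rot: [14.7, 89.9, 39.8]
force: [0.2, -0.3, -0.2]
grip_width: 0.0866
jaw 25 shift [ 1.  -2.1 -0.1] rotvec [ 0.0023  0.0014 -0.0004] deg 0.2
jaw 205 shift [ 1.  -2.1 -0.1] rotvec [-3.1393e+00  6.0000e-04  2.2000e-03] deg 179.9
now [465.9 334.  104. ] jaw 25.13 toolz [0.905 0.425 0.001] toolx [ 1.1e-03  9.0e-04 -1.0e+00] q [-54.3  15.4  18.5 104.1  -5.5  61.3  -8.7] F [ 0.2 -0.3 -0.2] w 86.6 t 9.98
```

Well centred; close on the board.

```bash
python3 -m pendant '[[60,[1,-1,0],[0,0,0]],[40,[1,-1,0],[0,0,0]],[25,[1,-1,0],[0,0,0]],[15,[1,-1,0],[0,0,0]],[5,[1,-1,0],[0,0,0]],[5,[1,-1,0],[0,0,0]],[5,[1,-1,0],[0,0,0]],[5,[1,-1,0],[0,0,0]],[5,[1,-1,0],[0,0,0]]]' 30; python3 go.py 466.7 332 303 25
```

```text
time_s: 10.73
tool_pos: [0.4655, 0.3329, 0.102]
tool_rot: [143.7, 90.0, 168.8]
force: [-0.7, -0.4, -0.6]
grip_width: 0.035
jaw 25 shift [-201.    -1.3    0.7] rotvec [ 0.0029 -0.     -0.    ] deg 0.2
jaw 205 shift [-201.    -1.3    0.7] rotvec [-3.1387e+00  1.0000e-04 -1.0000e-04] deg 179.8
now [465.5 332.9 102. ] jaw 25.17 toolz [ 0.905  0.425 -0.   ] toolx [-1.e-04  0.e+00 -1.e+00] q [-54.3  15.4  18.5 104.3  -5.5  61.2  -8.6] F [-0.7 -0.4 -0.6] w 35.0 t 10.73
```

```bash
python3 -m pendant '[[5,[0,0,0],[0,0,0]],[5,[0,0,0],[0,0,0]],[5,[0,0,0],[0,0,0]],[5,[0,0,0],[0,0,0]],[5,[0,0,0],[0,0,0]],[5,[0,0,0],[0,0,0]],[5,[0,0,0],[0,0,0]]]'; python3 go.py 466.7 332 303 25
```

```text
time_s: 11.32
tool_pos: [0.4655, 0.3329, 0.102]
tool_rot: [64.2, 90.0, 89.3]
force: [0.1, 0.2, -0.2]
grip_width: 0.0117
jaw 25 shift [-201.    -1.3    0.7] rotvec [ 0.0029  0.     -0.    ] deg 0.2
jaw 205 shift [-201.    -1.3    0.7] rotvec [-3.1387  0.      0.    ] deg 179.8
now [465.5 332.9 102. ] jaw 25.17 toolz [0.905 0.425 0.   ] toolx [ 0.  0. -1.] q [-54.3  15.4  18.5 104.3  -5.5  61.2  -8.6] F [ 0.1  0.2 -0.2] w 11.7 t 11.32
```

```bash
python3 -m pendant '[[5,[-4,0,0],[0,0,0]],[5,[-14,0,0],[0,0,0]],[5,[-34,0,0],[0,0,0]],[5,[-59,0,0],[0,0,0]],[5,[-89,0,0],[0,0,0]],[5,[-119,0,0],[0,0,0]],[5,[-149,0,0],[0,0,0]],[5,[-175,0,0],[0,0,0]],[5,[-195,0,0],[0,0,0]],[5,[-205,0,0],[0,0,0]]]' 40; python3 go.py 471 -342 310 12.7
python3 - <<'E'
from h import *
c=optics.read_camera("wrist");cv2.imwrite("pics/w5.png",c["image"])
c=optics.read_camera("scene");cv2.imwrite("pics/s5.png",c["image"])
E
```

```text
time_s: 12.15
tool_pos: [0.4664, 0.3333, 0.3111]
tool_rot: [18.8, 89.7, 43.9]
force: [1.2, 0.8, -2.4]
grip_width: 0.0116
jaw 13 shift [  -1.3 -613.2 -282.9] rotvec [ 0.2174  0.0048 -0.0022] deg 12.5
jaw 193 shift [  -1.3 -613.2 -282.9] rotvec [-2.9242  0.0033  0.007 ] deg 167.5
now [466.4 333.3 311.1] jaw 25.15 toolz [0.905 0.425 0.005] toolx [ 0.0038  0.0037 -1.    ] q [-55.5   7.2  19.3  88.9  -2.4  84.  -11. ] F [ 1.2  0.8 -2.4] w 11.6 t 12.15
```

View pics/s5.png

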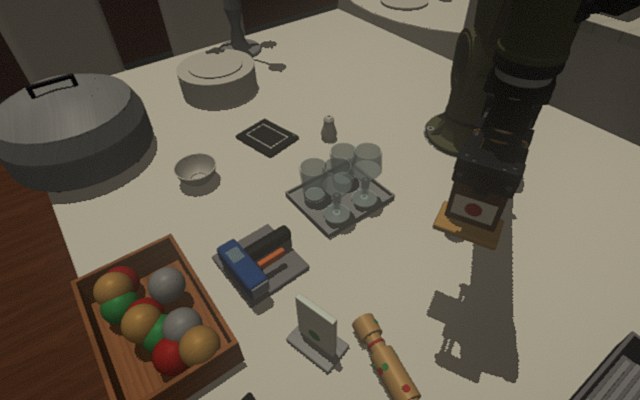

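View pics/w5.png

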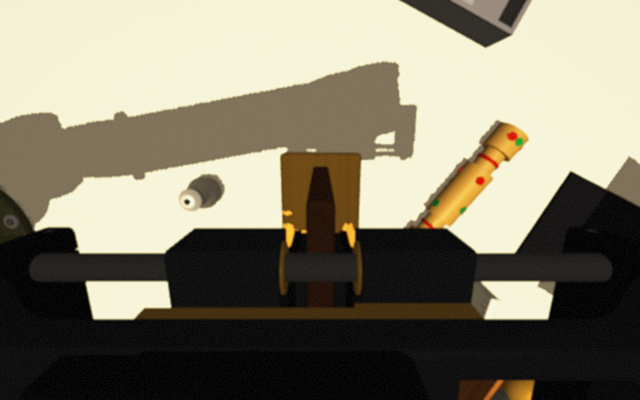

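```bash
python3 -m pendant '[[5,[0,-9,-4],[0.003,0,0]],[5,[0,-27,-13],[0.01,0,0]],[5,[0,-50,-23],[0.018,0,0]],[5,[0,-77,-36],[0.027,0,0]],[5,[0,-104,-48],[0.037,0,0]],[5,[0,-132,-61],[0.047,0,0]],[5,[0,-159,-73],[0.056,0,0]],[5,[0,-186,-86],[0.066,0,0]],[5,[0,-213,-98],[0.076,0,0]],[5,[0,-241,-111],[0.085,0,0]]]'; python3 go.py 471 -342 310 12.7
```

```text
time_s: 13.08
tool_pos: [0.4661, 0.0654, 0.3049]
tool_rot: [176.4, 89.8, -163.4]
force: [0.2, -1.5, -1.6]
grip_width: 0.0118
jaw 13 shift [  -4.7 -383.9 -136.5] rotvec [ 0.132  -0.0036  0.    ] deg 7.6
jaw 193 shift [  -4.7 -383.9 -136.5] rotvec [-3.0096 -0.     -0.0055] deg 172.4
now [466.1  65.4 304.9] jaw 20.26 toolz [ 0.938  0.346 -0.004] toolx [-0.0035 -0.001  -1.    ] q [-44.1  -6.9  30.3 102.3   3.5  83.9   5.9] F [ 0.2 -1.5 -1.6] w 11.8 t 13.08
```

```bash
python3 -m pendant '[[5,[-2,-28,-10],[0.01,0,0]],[5,[-4,-56,-20],[0.02,0,0]],[5,[-4,-84,-30],[0.03,0,0]],[5,[-4,-112,-40],[0.04,0,0]],[5,[-4,-140,-50],[0.05,0,0]],[5,[-4,-168,-60],[0.06,0,0]],[5,[-4,-196,-70],[0.07,0,0]],[5,[-4,-224,-80],[0.08,0,0]],[5,[-4,-252,-90],[0.09,0,0]],[5,[-4,-280,-100],[0.1,0,0]]]'; python3 go.py 471 -342 310 12.7
```

```text
time_s: 13.92
tool_pos: [0.469, -0.2313, 0.3092]
tool_rot: [138.2, 89.8, 152.8]
force: [0.7, -0.0, -3.2]
grip_width: 0.0116
jaw 13 shift [  -1.  -107.7  -25.8] rotvec [ 0.0316 -0.0024 -0.002 ] deg 1.8
jaw 193 shift [  -1.  -107.7  -25.8] rotvec [-3.11    0.0032 -0.0037] deg 178.2
now [ 469.  -231.3  309.2] jaw 14.51 toolz [ 0.968  0.251 -0.002] toolx [-0.0028  0.0014 -1.    ] q [-29.3   0.2  53.4  96.2  -0.2  83.9  38.7] F [ 0.7 -0.  -3.2] w 11.6 t 13.92
```

```bash
python3 -m pendant '[[5,[0,-28,-7],[0.01,0,0]],[5,[0,-54,-13],[0.02,0,0]],[5,[0,-78,-19],[0.026,0,0]],[5,[0,-96,-23],[0.03,0,0]],[5,[0,-106,-25],[0.031,0,0]],[5,[0,-108,-26],[0.031,0,0]],[5,[0,-108,-26],[0.031,0,0]],[5,[0,-108,-26],[0.031,0,0]],[5,[0,-108,-26],[0.031,0,0]],[5,[0,-108,-26],[0.031,0,0]]]'; python3 go.py 471 -342 310 12.7
python3 - <<'E'
from h import *
for n in ["wrist","scene","top"]:
    c=optics.read_camera(n);cv2.imwrite(f"pics/{n}6.png",c["image"]);np.savez(f"{n}6.npz",**{k:np.asarray(c[k]) for k in c})
E
```

```text
time_s: 14.75
tool_pos: [0.4732, -0.3395, 0.3108]
tool_rot: [63.9, 89.9, 76.8]
force: [-0.0, -0.1, -1.2]
grip_width: 0.0116
jaw 13 shift [ 0.8 -1.9 -2.7] rotvec [ 0.0034  0.0006 -0.0012] deg 0.2
jaw 193 shift [ 0.8 -1.9 -2.7] rotvec [-3.1381e+00  1.8000e-03  9.0000e-04] deg 179.8
now [ 473.2 -339.5  310.8] jaw 12.9 toolz [0.975 0.223 0.001] toolx [ 3.0e-04  1.3e-03 -1.0e+00] q [-16.8  13.   59.2  88.4 -11.3  85.   55.7] F [-0.  -0.1 -1.2] w 11.6 t 14.75
```

View pics/wrist6.png

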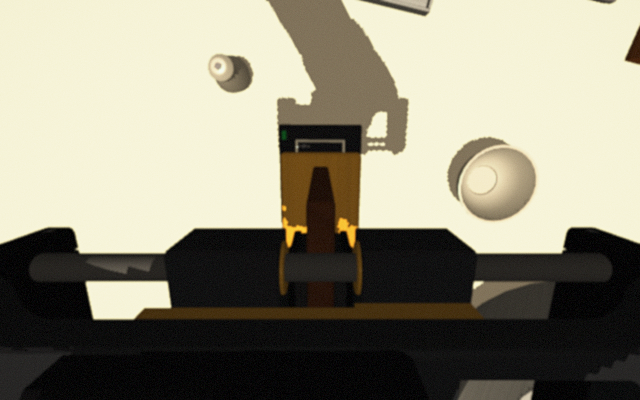

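View pics/scene6.png

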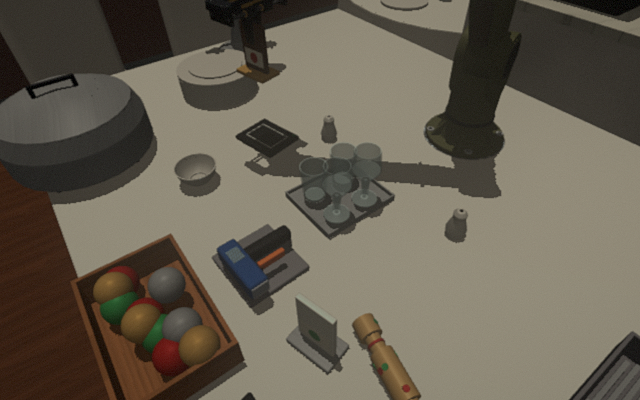

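View pics/top6.png

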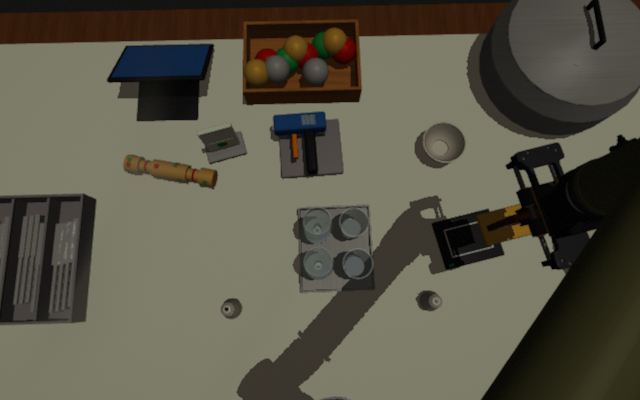

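```bash
python3 -m pendant '[[5,[10,-2,-2],[0.003,0,0]],[5,[30,-2,-2],[0.003,0,0]],[5,[55,-2,-2],[0.003,0,0]],[5,[80,-2,-2],[0.003,0,0]],[5,[105,-2,-2],[0.003,0,0]],[5,[128,-2,-2],[0.003,0,0]],[5,[145,-2,-2],[0.003,0,0]],[5,[155,-2,-2],[0.003,0,0]],[5,[160,-2,-2],[0.003,0,0]],[5,[160,-2,-2],[0.003,0,0]]]'; python3 -m pendant '[[5,[0,0,0],[0,0,0]],[5,[0,0,0],[0,0,0]],[5,[0,0,0],[0,0,0]]]' >/dev/null; python3 go.py 471 -342 134 12.7
python3 - <<'E'
from h import *
for n in ["wrist","scene","top"]:
    c=optics.read_camera(n);cv2.imwrite(f"pics/{n}7.png",c["image"]);np.savez(f"{n}7.npz",**{k:np.asarray(c[k]) for k in c})
    b=dict(wrist=(240,80,400,280),scene=(200,80,330,190),top=(420,190,580,290))[n]
    cv2.imwrite(f"pics/{n}7c.png",cv2.resize(np.clip(c["image"][b[1]:b[3],b[0]:b[2]].astype(float)*1.5,0,255).astype('uint8'),None,fx=3,fy=3,interpolation=cv2.INTER_CUBIC))
E
```

```text
time_s: 15.73
tool_pos: [0.4709, -0.3429, 0.1501]
tool_rot: [149.0, 89.9, 161.6]
force: [0.4, 0.6, -1.4]
grip_width: 0.0118
jaw 13 shift [18.2  1.9 -0.7] rotvec [-0.0013  0.0017  0.0012] deg 0.1
jaw 193 shift [18.2  1.9 -0.7] rotvec [ 3.1403e+00  1.9000e-03 -2.7000e-03] deg 179.9
now [ 472.  -343.7  152.2] jaw 12.62 toolz [0.976 0.219 0.002] toolx [ 1.9e-03 -8.0e-04 -1.0e+00] q [-12.9  20.1  56.1 100.9 -17.9  68.4  60.9] F [ 0.6  0.2 -2.6] w 11.7 t 15.98
```

View pics/wrist7c.png

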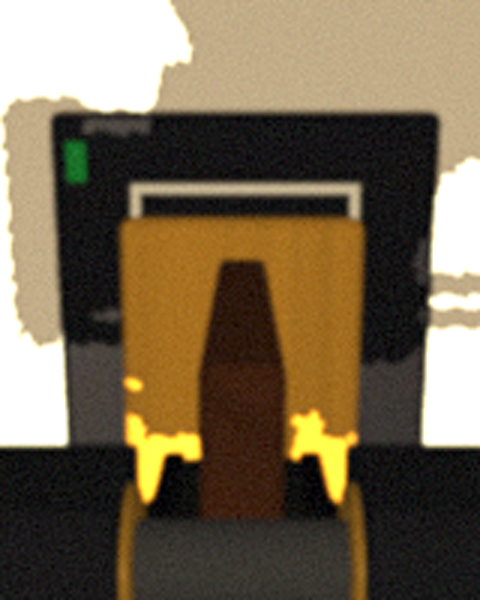

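View pics/scene7c.png

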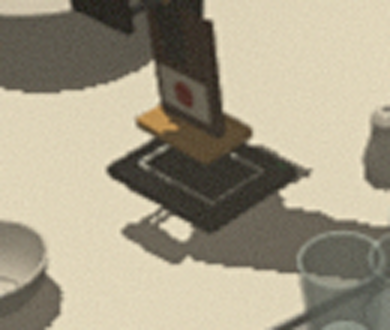

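View pics/top7c.png

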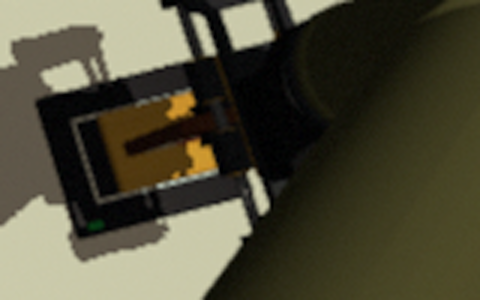

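Run:
```python
from h import *
c=np.load("wrist7.npz");P=cloud(c)
a=np.radians(12.7);ex=np.array([np.cos(a),np.sin(a)]);ey=np.array([-np.sin(a),np.cos(a)])
def L(p): p=p[...,:2]*1000-np.array([471,-342]); return np.stack([p@ex,p@ey],-1).round(1)
f=lambda x,y:(x/3+240-1/3,y/3+80-1/3)
print("cam",c["cam_to_world"].round(4).tolist())
print("foot depth z",np.nanmedian(P[156:160,300:310,2]),np.nanmedian(P[156:160,335:345,2]),np.nanmedian(P[200:205,288:300,2]),"pad z",np.nanmedian(P[125:135,290:350,2]))
zf=np.nanmedian(P[156:170,300:312,2])
for nm,pts,z in [("foot",[(121,218),(364,218),(126,380),(357,380)],zf),("outline",[(128,182),(362,182)],.012),("outl inner",[(142,195),(348,195)],.012),("pad",[(53,115),(438,115)],.012),("board top",[(201,370),(285,370),(201,500),(285,500)],zf+.118)]:
    for p in pts:
        u,v=f(*p); print(nm,L(onz(c,u,v,z)))
for n in ["top","scene"]:
    c=np.load(f"{n}7.npz");P=cloud(c);hsv=cv2.cvtColor(c["image"],cv2.COLOR_BGR2HSV);H,S,V=[hsv[...,i].astype(int) for i in range(3)]
    m=(H>8)&(H<28)&(S>120)&(V>40)&(abs(P[...,0]-.47)<.08)&(abs(P[...,1]+.34)<.08)&(P[...,2]>.045)&(P[...,2]<.075)
    q=P[m];print(n,m.sum(),L(q).min(0),L(q).max(0),np.median(q[:,2]))
```

```text
cam [[0.9757, -0.2117, -0.0561, 0.4574], [0.219, 0.9454, 0.2412, -0.2764], [0.002, -0.2476, 0.9689, 0.2964], [0.0, 0.0, 0.0, 1.0]]
foot depth z 0.06118142028660552 0.06124310741677712 0.06125078837419612 pad z 0.011244128414379051
foot [-29.4  48.9]
foot [33.1 48.8]
foot [-29.5   5.8]
foot [32.6  5.7]
outline [-33.3  56. ]
outline [38.8 55.9]
outl inner [-29.1  52.1]
outl inner [34.6 52. ]
pad [-55.3  75.9]
pad [61.2 75.8]
board top [-4.1 37.9]
board top [ 7.1 37.8]
board top [-4.3 19.3]
board top [ 7.4 19.2]
top 659 [-30.9 -29.2] [32.1 47.9] 0.06145165996614099
scene 92 [-27.1 -47.7] [33.9 44.8] 0.06355545028144216
```

```bash
python3 -m pendant '[[5,[4,1,0.5],[0,0,0]],[5,[9,2,1],[0,0,0]],[5,[13,2.5,1],[0,0,0]],[5,[16,2.5,1],[0,0,0]],[5,[17,2.5,1],[0,0,0]],[5,[17,2.5,1],[0,0,0]],[5,[17,2.5,1],[0,0,0]],[5,[17,2.5,1],[0,0,0]],[5,[17,2.5,1],[0,0,0]],[5,[17,2.5,1],[0,0,0]]]'; python3 go.py 471 -342 134 12.7
python3 - <<'E'
from h import *
for n in ["wrist","scene","top"]:
    c=optics.read_camera(n);cv2.imwrite(f"pics/{n}8.png",c["image"]);np.savez(f"{n}8.npz",**{k:np.asarray(c[k]) for k in c})
    b,s=dict(wrist=((240,80,400,280),3),scene=((215,95,315,170),7),top=((420,190,580,290),5))[n]
    cv2.imwrite(f"pics/{n}8c.png",cv2.resize(np.clip(c["image"][b[1]:b[3],b[0]:b[2]].astype(float)*1.6,0,255).astype('uint8'),None,fx=s,fy=s,interpolation=cv2.INTER_CUBIC))
E
python3 go.py 471 -342 134 12.7
```

```text
time_s: 16.97
tool_pos: [0.4719, -0.3406, 0.1342]
tool_rot: [-26.7, 90.0, -14.1]
force: [-0.7, -0.7, -3.1]
grip_width: 0.0116
jaw 13 shift [ 0.2 -1.1 -1.2] rotvec [-0.0015  0.0003  0.0002] deg 0.1
jaw 193 shift [ 0.2 -1.1 -1.2] rotvec [ 3.1401e+00  2.0000e-04 -5.0000e-04] deg 179.9
now [ 471.9 -340.6  134.2] jaw 12.61 toolz [0.976 0.218 0.   ] toolx [ 3.e-04 -1.e-04 -1.e+00] q [-12.5  21.1  55.4 102.1 -18.9  66.7  61.3] F [-0.7 -0.7 -3.1] w 11.6 t 16.97
jaw 13 shift [ 0.1 -1.2 -1.2] rotvec [-0.0014  0.0003 -0.    ] deg 0.1
jaw 193 shift [ 0.1 -1.2 -1.2] rotvec [ 3.1402e+00 -0.0000e+00 -4.0000e-04] deg 179.9
now [ 471.9 -340.5  134.1] jaw 12.62 toolz [0.976 0.218 0.   ] toolx [ 2.e-04  1.e-04 -1.e+00] q [-12.5  21.1  55.4 102.1 -18.9  66.7  61.3] F [-0.1  0.5 -2.6] w 11.6 t 17.12
```

View pics/wrist8c.png

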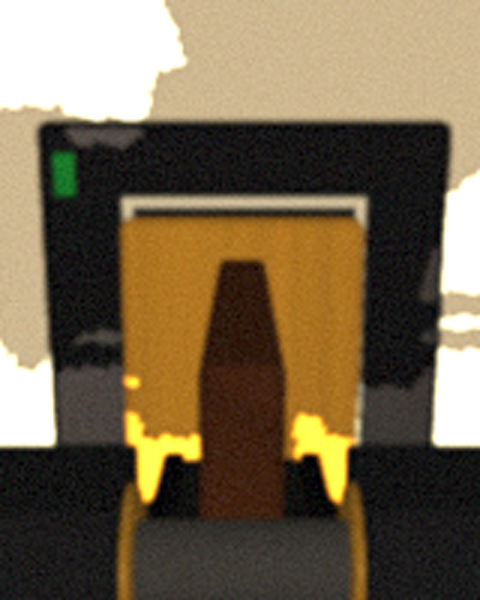

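View pics/scene8c.png

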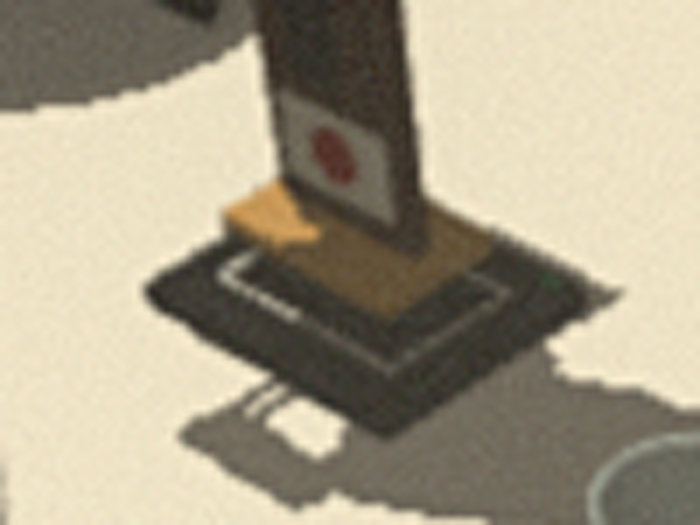

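View pics/top8c.png

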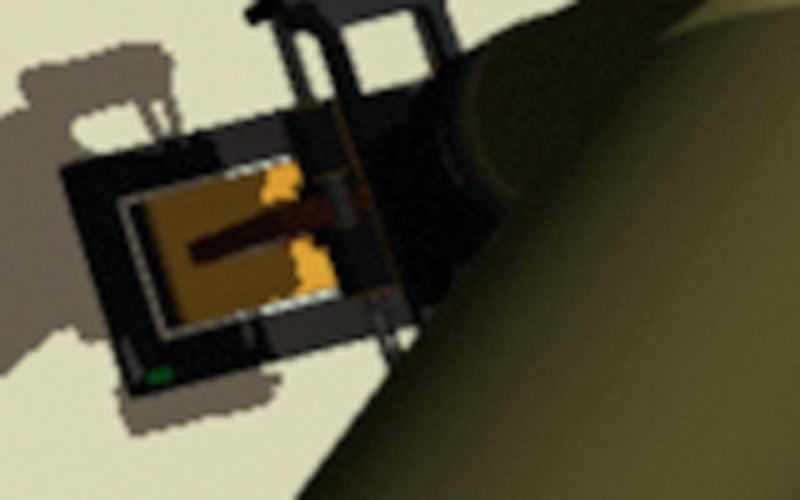

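Run:
```python
from h import *
a=np.radians(12.7);ex=np.array([np.cos(a),np.sin(a)]);ey=np.array([-np.sin(a),np.cos(a)])
def L(p): p=p[...,:2]*1000-np.array([471,-342]); return np.stack([p@ex,p@ey],-1).round(1)
c=np.load("wrist8.npz");P=cloud(c);f=lambda x,y:(x/3+240-1/3,y/3+80-1/3)
zf=np.nanmedian(P[156:170,300:312,2]);print("z foot top",zf,"pad",np.nanmedian(P[125:135,290:350,2]))
for nm,pts,z in [("foot",[(121,218),(364,218),(126,380),(357,380)],zf),("outline outer",[(121,197),(368,197)],.012),("inner",[(135,211),(354,211)],.012),("pad",[(41,123),(449,123)],.012)]:
    for p in pts: print(nm,L(onz(c,*f(*p),z)))
for n,(ox,oy,s),F,O,Pd in [("scene",(215,95,7),[(222,213),(389,306),(495,240)],[(218,275),(390,370),(508,292)],[(147,292),(388,436),(598,295)]),("top",(420,190,5),[(146,207),(178,325)],[(122,203),(167,335)],[(62,170),(134,395)])]:
    c=np.load(f"{n}8.npz"); g=lambda x,y:((x+.5)/s-.5+ox,(y+.5)/s-.5+oy)
    print(n,"foot",[L(onz(c,*g(*p),zf)).tolist() for p in F],"outline",[L(onz(c,*g(*p),.012)).tolist() for p in O],"pad",[L(onz(c,*g(*p),.012)).tolist() for p in Pd])
```

```text
z foot top 0.04334792821912235 pad 0.011260585533611395
foot [-29.  52.]
foot [33.5 51.9]
foot [-29.1   8.9]
foot [33.   8.9]
outline outer [-32.9  55.6]
outline outer [38.7 55.5]
inner [-29.   51.6]
inner [34.8 51.5]
pad [-54.9  76.3]
pad [61.  76.2]
scene foot [[30.1, -49.0], [31.2, 52.5], [-28.6, 53.2]] outline [[34.1, -53.9], [33.6, 50.8], [-35.9, 50.3]] pad [[61.6, -67.9], [64.2, 81.3], [-58.5, 81.1]]
top foot [[27.9, 52.9], [-29.7, 55.7]] outline [[34.9, 52.8], [-32.7, 51.6]] pad [[58.1, 76.7], [-56.4, 76.2]]
```

Run:
```python
from h import *
outs=[]
for n,(cx,cy),(ox,oy,w,h,s) in [("scene",(470.24,-343.69),(230,105,70,55,10)),("top",(472.14,-340.49),(430,200,75,75,8)),("wrist",(473.4,-339.4),(265,105,110,120,5))]:
    c=np.load(f"{n}8.npz");a=np.radians(12.7);R=np.array([[np.cos(a),-np.sin(a)],[np.sin(a),np.cos(a)]])
    im=cv2.resize(np.clip(c["image"][oy:oy+h,ox:ox+w].astype(float)*1.6,0,255).astype('uint8'),None,fx=s,fy=s,interpolation=cv2.INTER_CUBIC)
    def poly(hx,hy,z,col):
        q=np.array([[hx,hy],[-hx,hy],[-hx,-hy],[hx,-hy]])@R.T+[cx,cy]; p=proj(c,np.c_[q,np.full(4,z)]/1000)
        p=((p-[ox,oy]+.5)*s-.5); cv2.polylines(im,[np.round(p*8).astype(np.int32)],True,col,1,cv2.LINE_AA,3)
    poly(33.5,51.5,12,(255,0,255)); poly(32,50,43.7,(0,255,0)); poly(32,50,31.7,(255,255,0)); poly(60,75,12,(0,0,255))
    cv2.imwrite(f"pics/ov_{n}.png",im)
```

```text
(no output)
```

View pics/ov_scene.png

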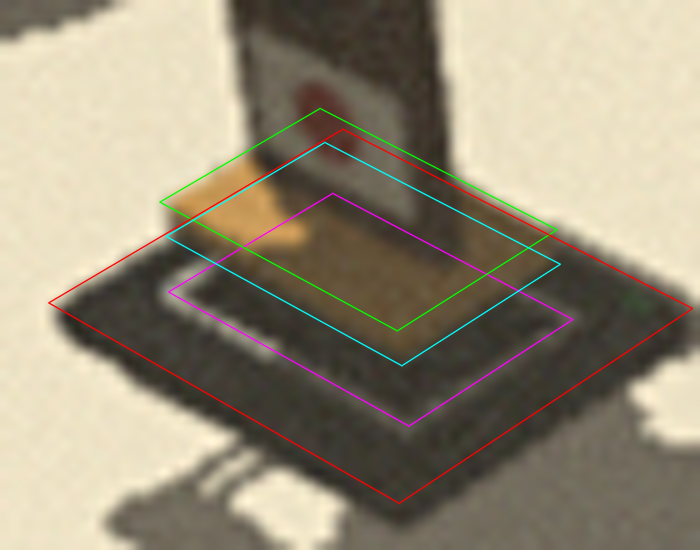

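View pics/ov_top.png

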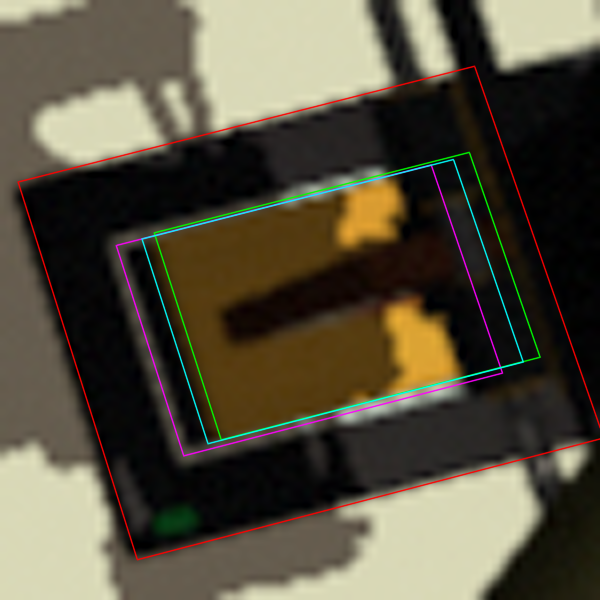

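View pics/ov_wrist.png

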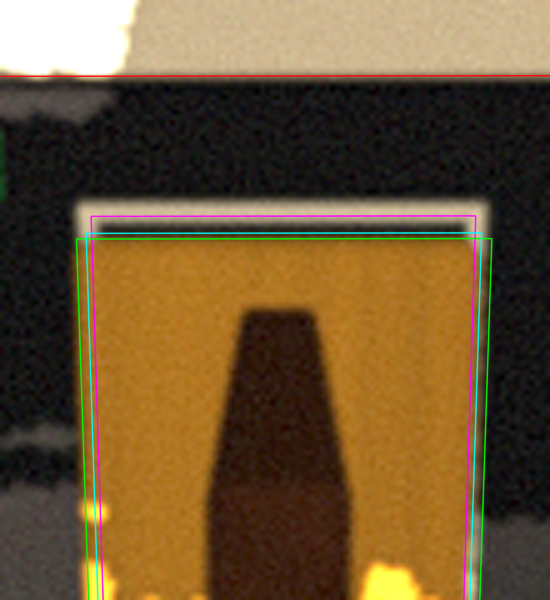

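```bash
python3 -m pendant '[[5,[0,0,0],[0,0,0]],[5,[0,0,0],[0,0,0]],[5,[0,0,0],[0,0,0]]]'
python3 - <<'E'
from h import *
a=np.load("scene.npz");c=optics.read_camera("scene")
d=cv2.absdiff(a["image"],c["image"]).max(-1)
for nm,(x0,y0,x1,y1) in dict(glasses=(285,140,400,235),bowl=(172,152,220,190),spare=(284,290,352,372),cracker=(350,310,420,399),salt1=(318,112,338,143),salt2=(443,205,470,240),reader=(211,225,309,305)).items(): print(nm,(d[y0:y1,x0:x1]>40).mean().round(3))
cv2.imwrite("pics/final.png",c["image"]); o=telemetry.get_obs();print(o["joint_velocities"].round(2),o["time_s"],o["grip_width"])
E
```

```text
time_s: 17.37
tool_pos: [0.4719, -0.3405, 0.134]
tool_rot: [33.5, 90.0, 46.1]
force: [-0.2, -0.7, -2.1]
grip_width: 0.0118
glasses 0.088
bowl 0.0
spare 0.0
cracker 0.0
salt1 0.0
salt2 0.077
reader 0.0
[ 0.02  0.   -0.16 -0.1   0.02 -0.02  0.01] 17.4167 0.012466497995973089
```

View pics/final.png

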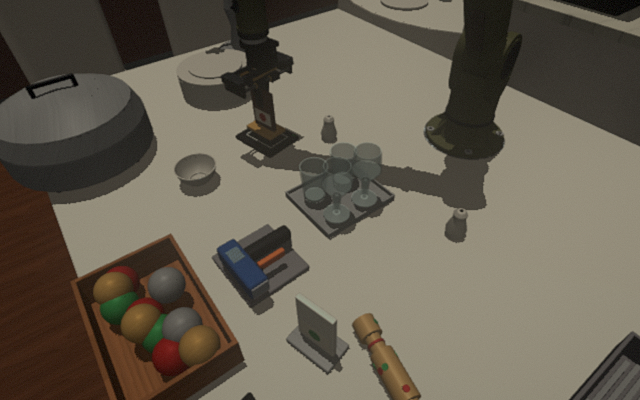

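The final view shows the sign held above the pad (about col 268, row 130). The glasses and the other tableware stand where they were; the differences I measured are the arm's shadow. The trigger is back at rest.

```bash
python3 -c "
from cell import env
print(env.sign_off())"
```

```text
the job is handed in; nothing more can be done
None
```

I squeezed the reader's trigger and let it spring back, then carried the dark sign over the glasses to the reading pad. I handed the job in at about 17.4 s with the arm still holding the sign there.

- **Trigger:** at 40 N grip the fingers stopped steadily at 43.6 mm (43 mm nominal for fully squeezed). That force is far above the 8 N the spring needs, so I take it as fully in; I could not read the joint angle directly. After release the camera showed the trigger back parallel to the grip.
- **Sign over the pad:** it is upright and still, gripped at 40 N. The foot's underside is about 20 mm above the pad, and its turn matches the outline to about 0.3° or better.
- **Centring:** the wrist camera, which is closest, puts the foot within about 1 mm of centre. The top and scene cameras disagreed by up to about 4 mm. Their pixels cover more than 2 mm each, so I relied on the wrist view and made no further correction.
- **Other tableware:** before-and-after pictures show no change for the bowl, spare sign, cracker, reader and one shaker. The glasses and the other shaker differ in 8–9% of pixels. I put that down to the arm's shadow, because they look in place.

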